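# Lay the handle down and shut the repair case

## Robot

A 7-joint arm with a two-finger parallel gripper is mounted at the origin on the work surface. World frame = base frame: x ahead of the robot, y to its left, z up, the work surface at z = 0. Lengths are in m, angles in degrees, forces in N, time in s.
With the tool pointing down it reaches from about 0.35 to 0.9 m from the base axis. Payload 19.9 kg.
Tool frame: the origin (TCP) lies between the finger pads; the fingertips stand 14 mm ahead of it and the grasp point (between the pads) lies 5 mm behind it; z points along the fingers, y is the direction in which the jaws open and shut (so a half turn about z gives the same grasp; the last joint's range is limited). The gripper opens to 94 mm and grips with 3 to 60 N. Pads are 16 mm wide; open, the fingers measure 119 mm over their backs; the gripper's body (75 mm by 177 mm) begins 78 mm behind the grasp point.
Start: joints at [64.085, 23.915, -0.59, 92.452, 0.269, 63.638, -3.037], TCP at [0.25, -0.573, 0.219] pointing down, gripper open.
Joint ranges: [-161.28, 161.28], [-22.2, 115.67], [-73.04, 71.86], [3.21, 147.25], [-68.34, 248.33], [10.77, 114.83], [-161.83, 161.83]. Speed limits (degrees/s): [108.29, 108.29, 136.94, 136.94, 172.46, 172.46, 172.46].

## Interface

Orientations are given as [roll, pitch, yaw] about the fixed x, y, z axes, in that order (R = Rz(yaw) Ry(pitch) Rx(roll)).
In Python, from rig import bot, planner, sensors, cams, order gives the robot as it stands. The module is installed in compiled form; this text tells all that it offers. Calls block until the motion is done:
- bot.move_pose(position, orientation): joint-space move of the TCP to a pose.
- bot.servo_line(position, rotation=None, rate=0.15, threshold=None): straight line of the TCP; rotation=None keeps the orientation; rate is the mean speed in m/s. With threshold (N) it stops when the force on the tool has changed by that much, and returns True; else False.
- bot.goto_joints(angles): joint-space move.
- bot.let_go() and bot.gripper_close(effort=None): open the fingers fully, or close them until they stop; effort is the grip in N (None keeps the last).
- bot.dwell(seconds).
- planner.solve_ik(position, orientation): joint angles nearest the present ones, or None.
- sensors.read_state(): the state.
- cams.capture(name): name is "scene" or "top" or "wrist"; returns the picture (420x560x3 uint8, blue, green, red); there is no depth.
- cams.get_calibration(name): a dict with "mtx" (3x3 intrinsics, pixels), "R" (3x3) and "t" (3): a world point X has camera coordinates R X + t. Camera axes: x right, y down, z forward; pixel columns grow to the right and rows downward; lengths in m; the calibration is good to about 2 mm. A picture is of the moment at which its call begins: read the wrist's pose just before it. get_calibration takes no time and is no camera call; for the wrist camera it gives the pose at the moment of the call.
A pose or a line that the arm cannot do raises bot.Unreachable and nothing moves.
- order.job_done(): hands the job in, once; it reports no verdict.
The state is a dict: "time_s": time; "joints": joint angles; "joint_vel": joint speeds; "effort": joint torques, N m; "eef_pos": TCP position; "tcp_rot": TCP orientation; "contact_force": force on the tool from outside, world axes, zero at the start; "moment": the same for the moment, N m; "gripper_width": finger opening in m.
Only numpy, scipy, OpenCV 4.12 (cv2) and the standard library are available. Lean on these libraries where they do the work, as an engineer would, in place of code of your own. Each camera call takes 0.05 s, during which the arm holds its last target.

## Task

The poplar handle standing on its flared butt in the front compartment of the open black case is in the way of the lid. Using pushes only, and never lifting the handle, tip it over so that it lies flat along its compartment, then push the lid over until it is fully shut, and last push the brass catch on the case's front over until it lies flat on the lid. Leave the other things, in the case and on the counter, where they are, and finish clear of everything.

Things in the scene. Friction and masses are not known exactly. Their poses are not given: they have to be found in the camera images.
- case: Black wooden carry case, fixed. 240 mm along its x (pointing away from the robot within 0.3 rad), 200 mm along y (to the robot's left), 60 mm high without lid; origin: centre of its underside. Walls and floor 8 mm. Hinge on the +y wall, catch in the middle of the -y wall (front). A 48 mm high partition along x separates the narrow front compartment from the wide rear one.
- compartment (a point): Centre of the floor of the case's front compartment, 8 mm above the counter; axes as the case's. Case frame: (0, -67, 8) mm. The compartment is 224 mm long (case x) and 50 mm wide (case y).
- lid (a joint): Lid angle, rad: 0 shut, 1.57 upright, 1.95 fully back. Starts open, near upright or leaning back. A black board 240 x 200 x 12 mm, 0.3 kg; shut, it lies on the rim, its top 72 mm above the counter. Stiff hinge: it stays where it is left and needs 2 to 5 N at its free half to swing.
- lid_hinge (a point): Middle of the lid's hinge axis, which runs along the case's x, level with the rim and the lid's underside: case frame (0, 100, 60) mm.
- lid_edge (a point): Middle of the lid's free edge, on its outer (top) face, 200 mm from the hinge axis.
- catch (a joint): Angle of the brass catch, rad: 0 flat on the shut lid, 1.57 upright, 2.4 fully out. Starts leaning outwards. A plate 26 mm wide, 40 mm long, 4 mm thick, turning about an axis along the case's x. Stiff hinge: it stays where it is left; about 1.5 N at its tip moves it.
- catch_hinge (a point): Middle of the catch's hinge axis, on the case's front: case frame (0, -108, 76) mm.
- catch_tip (a point): Middle of the catch's free end, 40 mm from its hinge axis, mid thickness.
- handle: Loose flared poplar racket handle, 100 mm long, about 60 g; 36 x 30 mm (x, y) at the butt, narrowing over 42 mm to 28 x 24 mm. Origin: centre of the butt's end face; z along it to the slim end. Starts standing on its butt on the front compartment's floor, in the case's -x half, x about along the case's x; it has room to lie down only towards the case's +x.
- handle_mid (a point): Point on the handle's centre line, 50 mm from either end.
- puck: Grey stone burnishing puck, 62 mm across and 26 mm high, lying in the case's rear compartment; origin at the centre of its underside. To be left alone.
- square: Small steel square, stock 75 x 16 x 12 mm along its x, blade 60 mm long along its +y, lying in the case's rear compartment; origin under the stock's centre. To be left alone.
- straightedge: Aluminium straightedge 300 x 34 x 5 mm lying on the counter, origin under its centre. To be left alone.
- spare: A second poplar handle of the same shape, standing on its butt on the counter outside the case. To be left alone.
- blade: Plywood racket blade without a handle, a disc 152 mm across with a stub 62 mm long, 6.5 mm thick, lying on the counter; origin under the disc's centre. To be left alone.
- glue: Closed bottle 48 mm across, 100 mm high, standing on the counter, origin under its centre. To be left alone.
- brush: Flat brush about 200 mm long lying on the counter. To be left alone.
There are look-alikes about, which are no part of the job. What is shaped like the handle but orange or pink is not meant.

How it is judged (in metres and radians):
On the way, in this order (a step that is already met when the one before it is completed fails the run):
1. the handle lies flat and still in the front compartment, the lid and catch still open (angle between handle's own z axis and vertical between 1.42 and 1.75 rad and z of handle_mid in the frame of case below 0.04 m and y of handle_mid in the frame of case between -0.092 and -0.042 m and linear speed of handle below 0.03 m/s and value of joint each of lid, catch above 0.5 rad), for 0.2 s.
2. the lid is shut, the catch still open (value of joint lid below 0.035 rad and value of joint catch above 0.5 rad), for 0.1 s.
3. the catch lies flat on the shut lid (value of joint lid below 0.035 rad and value of joint catch below 0.15 rad), for 0.2 s.
At the end, for the whole second after the job is handed in: The handle lies flat (within about 0.15 rad of level) and at rest on the floor of the case's front compartment, the lid is shut to within 0.035 rad, and the catch lies on the lid to within 0.15 rad (all of step 3 and angle between handle's own z axis and vertical between 1.42 and 1.75 rad and z of handle_mid in the frame of case below 0.04 m and y of handle_mid in the frame of case between -0.092 and -0.042 m and x of handle_mid in the frame of case between -0.112 and 0.112 m and linear speed of handle below 0.03 m/s); the robot touches nothing.
It fails at once if the handle is lifted (its middle more than about 20 mm above its height when standing) (z of handle_mid in the frame of case above 0.08 m).
It fails at once if another thing in the case or on the counter is moved by more than 20 mm (distance of any of puck, square, straightedge, spare, blade, glue, brush from where it was at the start of the episode above 0.02 m).
It fails at once if the spare handle or the glue bottle is knocked over (angle between any of spare, glue's own z axis and vertical above 0.6 rad).
It also fails if it takes over 69 s, if anything falls off the work surface, if the arm or the gripper's body presses on something with over 40 N, if the wrist force passes 120 N, or if a joint passes its speed limit or range.

## Working session

There is one attempt and no reset: what is moved stays moved. The work goes in short steps, each a Python script; the robot and the scene stay as the last script left them, time stands still between calls to the robot, and variables do not carry over. Pictures are saved under pics/ and viewed, and the job is handed in when it is done.

```bash
ls; mkdir -p pics; python3 - <<'E'
from rig import bot, planner, sensors, cams, order
import cv2
for n in ["scene","top","wrist"]:
    c=cams.get_calibration(n); print(n,c["mtx"].tolist(),c["R"].round(4).tolist(),c["t"].round(4).tolist())
    cv2.imwrite(f"pics/a_{n}.png",cams.capture(n))
s=sensors.read_state();print(s["time_s"],s["eef_pos"],s["tcp_rot"],s["contact_force"])
E
```

```text
pics
scene [[544.9301335005285, 0.0, 272.9521741009109], [0.0, 544.9301335005285, 206.809136441422], [0.0, 0.0, 1.0]] [[0.6766, 0.7361, 0.0185], [0.5627, -0.5007, -0.6578], [-0.475, 0.4555, -0.753]] [-0.3186, -0.2742, 1.6538]
top [[464.75076280620107, 0.0, 275.3573671516091], [0.0, 464.75076280620107, 203.73326666209348], [0.0, 0.0, 1.0]] [[-0.0936, -0.9956, 0.0038], [-0.9725, 0.0906, -0.2146], [0.2133, -0.0238, -0.9767]] [-0.0123, 0.5327, 1.1226]
wrist [[318.10244809896244, 0.0, 283.9444968188807], [0.0, 318.10244809896244, 206.92691929973543], [0.0, 0.0, 1.0]] [[0.3988, -0.917, -0.0013], [-0.8901, -0.3874, 0.2401], [-0.2207, -0.0946, -0.9707]] [-0.6243, -0.0241, 0.3904]
0.15 [ 0.24947682 -0.57274478  0.21898159] [-1.79946805e+02  3.54597064e-03  2.35404544e+01] [ 0.22586144 -0.0409144  -0.32435805]
```

View pics/a_scene.png

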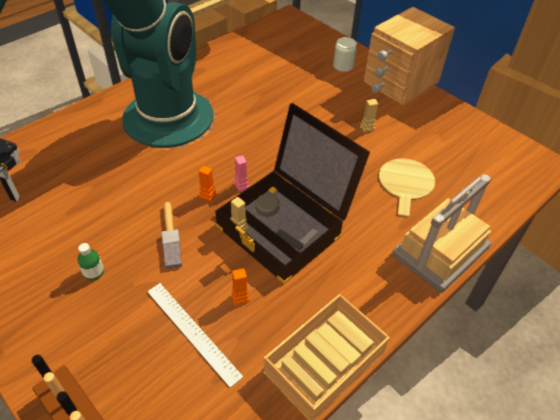

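View pics/a_top.png

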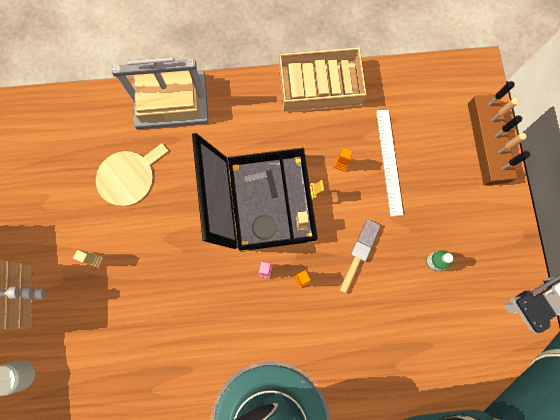

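View pics/a_wrist.png

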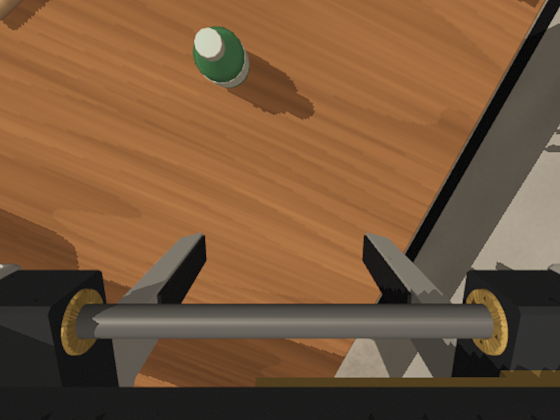

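The top view has handle-shaped things at (303,220), inside the case and poplar; at (85,258), poplar on the counter, which is the spare; at (343,160) and (303,278), orange; and at (265,270), pink. Only (303,220) is poplar and stands in the front compartment. I'll confirm it in enlarged crops.

```bash
python3 - <<'E'
import cv2,numpy as np
a=cv2.imread("pics/a_top.png")[125:295,185:385]; b=cv2.imread("pics/a_scene.png")[95:310,180:380]
cv2.imwrite("pics/b_top.png",cv2.resize(a,None,fx=4,fy=3.5,interpolation=cv2.INTER_CUBIC)[:600] if 0 else cv2.resize(a,None,fx=3.5,fy=3.5,interpolation=cv2.INTER_CUBIC))
cv2.imwrite("pics/b_scene.png",cv2.resize(b,None,fx=2.75,fy=2.75,interpolation=cv2.INTER_CUBIC))
E
```

```text
(no output)
```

View pics/b_top.png

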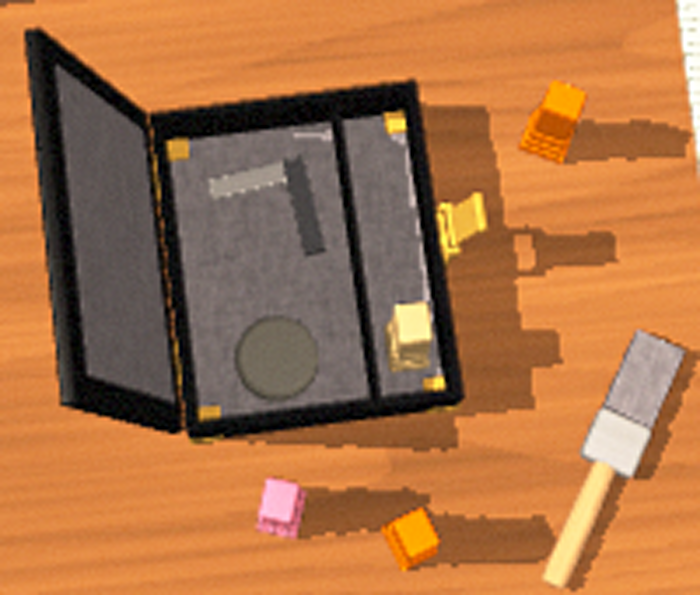

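View pics/b_scene.png

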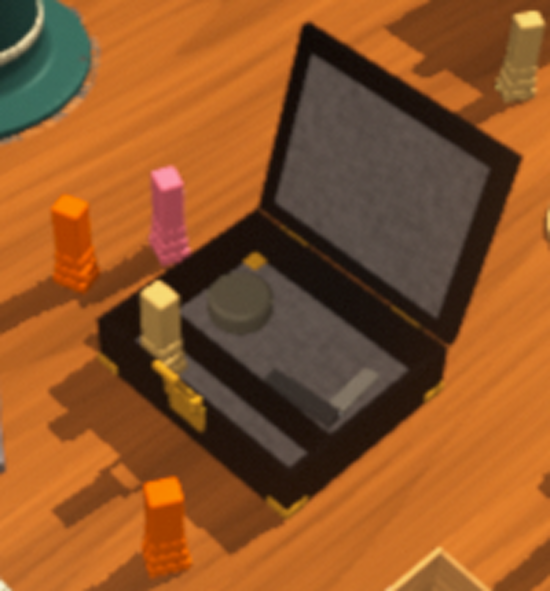

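The crop confirms it: the poplar handle stands in the case's front compartment (top crop about (410,325), scene crop (162,320)). Next I'll find the case corners, handle top, lid edge and catch from both views.

```bash
cat > h.py <<'E'
import numpy as np
from rig import bot, planner, sensors, cams, order
import cv2
def ray(n,uv,cal=None):
    c=cal or cams.get_calibration(n); d=c["R"].T@np.linalg.inv(c["mtx"])@np.array([uv[0],uv[1],1.]); o=-c["R"].T@c["t"]; return o,d/np.linalg.norm(d)
def plane(n,uv,z,cal=None):
    o,d=ray(n,uv,cal); return o+d*(z-o[2])/d[2]
def two(a,b,ca=None,cb=None):
    o1,d1=ray("top",a,ca); o2,d2=ray("scene",b,cb)
    s=np.linalg.lstsq(np.stack([d1,-d2],1),o2-o1,rcond=None)[0]
    p,q=o1+s[0]*d1,o2+s[1]*d2; return (p+q)/2,np.linalg.norm(p-q)
def proj(n,X):
    c=cams.get_calibration(n); p=c["mtx"]@(c["R"]@np.asarray(X)+c["t"]); return p[:2]/p[2]
E
python3 - <<'E'
from h import *
T=lambda x,y:(185+x/3.5-.36,125+y/3.5-.36)
S=lambda x,y:(180+x/2.75-.3,95+y/2.75-.3)
np.set_printoptions(precision=4,suppress=True)
for nm,uv in dict(FR=(415,82),NR=(462,400),NL=(188,437),FL=(150,113)).items():
    print(nm,plane("top",T(*uv),.06))
for nm,uv in dict(FR=(283,487),NR=(100,322),FL=(443,348),NL=(262,212)).items():
    print('s',nm,plane("scene",S(*uv),.06))
print("lid far free",two(T(33,30),S(519,158)))
print("lid near free",two(T(68,405),S(307,25)))
print("handle top centre",two(T(412,319),S(160,297)))
# catch tip corners
print("catch tip far",two(T(483,195),S(200,405)),"near",two(T(487,228),S(158,362)))
for nm,uv in dict(pink=((281,492),(167,175)),or1=((414,526),(71,206)),or2=((566,98),(163,490))).items():
    print(nm,two(T(*uv[0]),S(*uv[1])))
E
```

```text
FR [ 0.6698 -0.1479  0.06  ]
NR [ 0.4297 -0.1559  0.06  ]
NL [0.4216 0.0405 0.06  ]
FL [0.6639 0.0501 0.06  ]
s FR [ 0.6739 -0.1588  0.06  ]
s NR [ 0.4375 -0.1592  0.06  ]
s FL [0.6608 0.0465 0.06  ]
s NL [0.4319 0.0414 0.06  ]
lid far free (array([0.6605, 0.1049, 0.2511]), np.float64(0.00028613215019884715))
lid near free (array([0.4235, 0.0978, 0.2478]), np.float64(0.0006517053680872669))
handle top centre (array([ 0.4823, -0.1241,  0.1051]), np.float64(0.002629765991915863))
catch tip far (array([ 0.5772, -0.1765,  0.0888]), np.float64(0.019935247891398885)) near (array([ 0.5413, -0.1795,  0.1156]), np.float64(0.0033786574114072544))
pink (array([ 0.3722, -0.023 ,  0.1066]), np.float64(0.0020074929779767647))
or1 (array([ 0.3412, -0.1108,  0.1012]), np.float64(0.0029847397253493827))
or2 (array([ 0.6336, -0.2504,  0.1014]), np.float64(0.00037744179174437206))
```

Both views agree. The case centre is about (0.549, -0.055) with yaw about 0.03 rad, and its sides measure 0.24 x 0.20. The handle top is at z about 0.105 (0.108 expected), at case x about -0.066 and y about -0.067. The lid is at about 1.85 rad and the catch at about 1.95 rad. Now I'll tip the handle.

```bash
cat >> h.py <<'E'
CX,CY,PSI=.5487,-.0555,.030
def C(x,y,tipz):  # case xy + fingertip height -> TCP world
    c,s=np.cos(PSI),np.sin(PSI); return [CX+c*x-s*y,CY+s*x+c*y,tipz+.014]
def case(p):
    c,s=np.cos(PSI),np.sin(PSI); dx,dy=p[0]-CX,p[1]-CY; return np.array([c*dx+s*dy,-s*dx+c*dy,p[2]])
def snap(n,name):
    im=cams.capture(n); cv2.imwrite(f"pics/{name}.png",im); return im
def crop(im,name,x0,y0,x1,y1,f=3):
    cv2.imwrite(f"pics/{name}.png",cv2.resize(im[y0:y1,x0:x1],None,fx=f,fy=f,interpolation=cv2.INTER_CUBIC))
Y0=float(np.degrees(PSI))
E
python3 - <<'E'
from h import *
bot.gripper_close(10)
bot.move_pose(C(-.135,-.067,.20),[180,0,Y0])
print(bot.servo_line(C(-.135,-.067,.088),rate=.12,threshold=8))
print(bot.servo_line(C(-.088,-.067,.088),rate=.08,threshold=8))
print(bot.servo_line(C(-.045,-.067,.088),rate=.05,threshold=8))
s=sensors.read_state();print(s["time_s"],s["eef_pos"],s["contact_force"],s["gripper_width"])
crop(snap("scene","c_scene"),"c_s",180,95,380,310,2.7); crop(snap("top","c_top"),"c_t",185,125,385,295,3.5)
E
```

```text
False
False
False
6.1333 [ 0.50546945 -0.12382874  0.10194608] [-0.35849251  0.13326563 -0.43590683] 0.00048407466297069806
```

View pics/c_s.png

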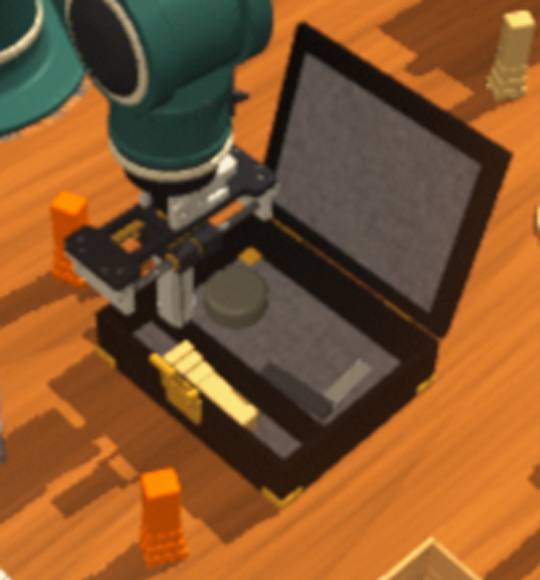

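The scene crop shows the handle lying flat along the front compartment, from butt (185,350) to slim end (245,415). I'll retract, check from above, then go behind the lid.

```bash
python3 - <<'E'
from h import *
bot.servo_line(C(-.06,-.067,.33),rate=.2)
bot.servo_line(C(0,.21,.33),rate=.2)
crop(snap("top","d_top"),"d_t",185,125,385,295,3.5)
s=sensors.read_state();print(s["time_s"],s["eef_pos"],s["tcp_rot"],s["joints"])
E
```

```text
9.2083 [0.54247574 0.15350052 0.34408378] [ 1.79983971e+02 -1.10828984e-02  1.64473435e+00] [   5.22889513   14.34122279  -29.46304529   91.03892475    7.21695937
   76.511068   -113.51037399]
```

View pics/d_t.png

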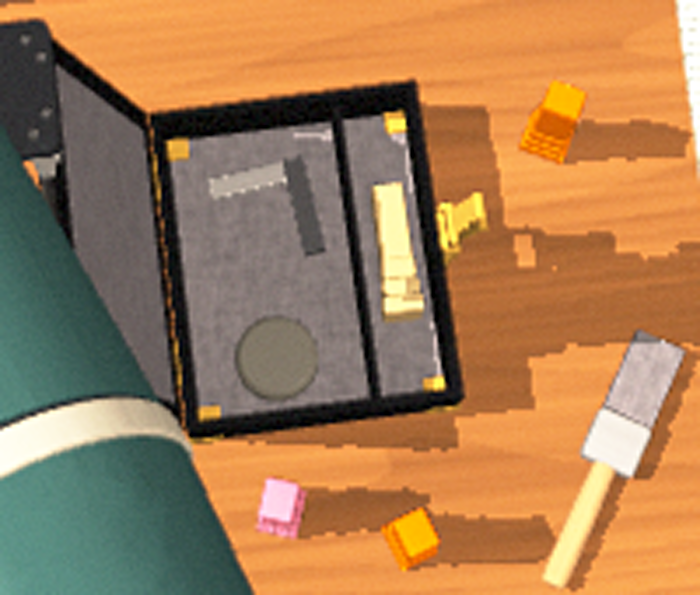

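The handle lies straight in its compartment (crop (400,250)) and nothing else has shifted. Now I'll lower behind the lid and push it over.

```bash
python3 - <<'E'
from h import *
print(bot.servo_line(C(0,.21,.20),rate=.15,threshold=6))
print(bot.servo_line(C(0,.10,.20),rate=.08,threshold=25), sensors.read_state()["contact_force"])
print(bot.servo_line(C(0,.036,.20),rate=.08,threshold=25))
s=sensors.read_state();print(s["time_s"],case(s["eef_pos"]),s["contact_force"])
snap("scene","e_scene")
E
```

```text
False
False [ 0.23582639 -0.0895781  -0.5834438 ]
False
12.7 [1.75229319e-05 3.61155828e-02 2.14040211e-01] [-0.15201022  0.02734904  0.13316256]
```

View pics/e_scene.png

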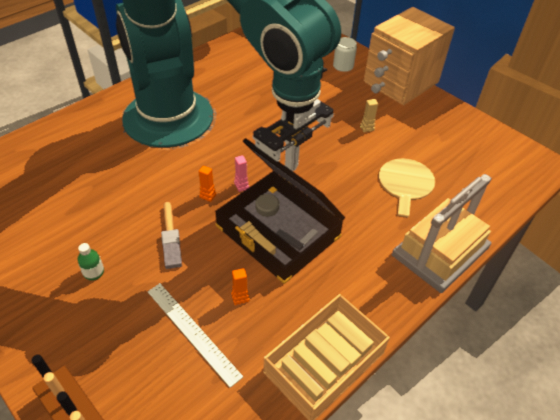

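The lid has moved to about 1 rad and its free edge, near (290,180), now leans over the case. I'll follow the arc down.

```bash
python3 - <<'E'
from h import *
r=.16
for th in [.95,.75,.55,.38,.22,.1,.03]:
    y=.1-r*np.cos(th)+.012*np.sin(th)+.0125; z=.06+r*np.sin(th)+.012*np.cos(th)
    h=bot.servo_line(C(0,y,z),rate=.1,threshold=25)
    print(th,h,np.round(sensors.read_state()["contact_force"],1))
    if h: break
print(bot.servo_line(C(0,y,.062),rate=.03,threshold=15))
s=sensors.read_state();print(s["time_s"],case(s["eef_pos"])-[0,0,.014],s["contact_force"])
E
```

```text
0.95 False [ 0.1 -0.1  0.5]
0.75 False [-0.   0.5  0.6]
0.55 False [-0.3  0.3 -0.3]
0.38 False [-0.3  0.1  1.1]
0.22 False [-0.1  0.  -0.2]
0.1 False [-0.3  0.2  0.1]
0.03 False [ 0.4 -0.5  0.2]
True
15.6917 [ 0.00062062 -0.04720117  0.07211485] [-5.78575564 -0.12748121 17.7477005 ]
```

The press stopped at tip z 0.072, which is the height of the shut lid's top. I'll retract, look, and measure the catch.

```bash
python3 - <<'E'
from h import *
bot.servo_line(C(0,-.047,.16),rate=.15)
bot.servo_line(C(-.02,-.2,.18),rate=.2)
crop(snap("scene","f_scene"),"f_s",180,95,380,310,2.7); crop(snap("top","f_top"),"f_t",225,130,385,290,3.6)
print(sensors.read_state()["time_s"])
E
```

```text
17.4583
```

View pics/f_s.png

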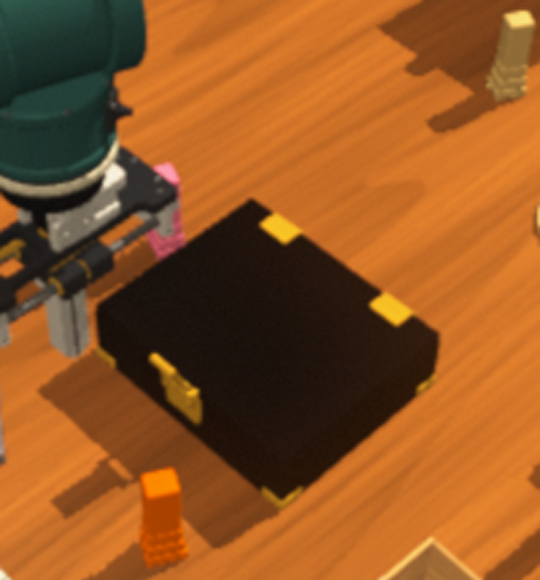

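View pics/f_t.png

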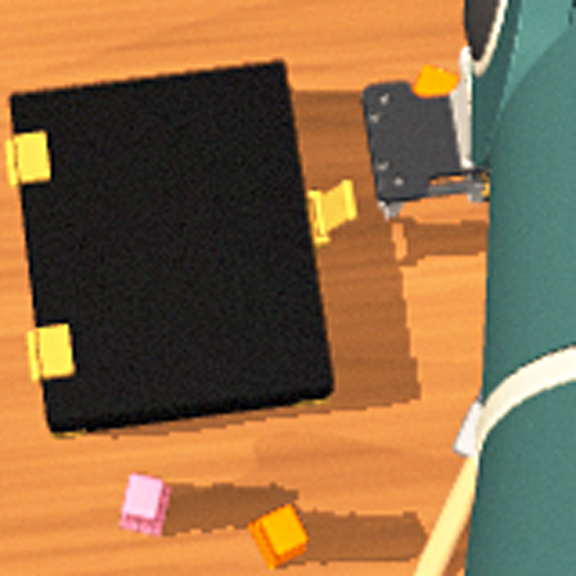

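The lid is flush and shut and the catch still leans outwards (top crop (335,207)). Now I'll push the catch over from outside and press it flat.

```bash
python3 - <<'E'
from h import *
bot.servo_line(C(0,-.19,.16),rate=.2)
print(bot.servo_line(C(0,-.19,.092),rate=.12,threshold=8))
print(bot.servo_line(C(0,-.088,.092),rate=.06,threshold=20),np.round(sensors.read_state()["contact_force"],1))
bot.servo_line(C(0,-.09,.125),rate=.1)
bot.servo_line(C(0,-.074,.125),rate=.1)
h=bot.servo_line(C(0,-.074,.070),rate=.04,threshold=15)
s=sensors.read_state();print(h,s["time_s"],case(s["eef_pos"])-[0,0,.014],s["contact_force"])
bot.servo_line(C(0,-.074,.2),rate=.15)
bot.servo_line(C(-.05,-.26,.26),rate=.2)
crop(snap("scene","g_scene"),"g_s",180,95,380,310,2.7); crop(snap("top","g_top"),"g_t",225,130,385,290,3.6)
print(sensors.read_state()["time_s"])
E
```

```text
False
False [ 0.3 -1.3  0.4]
True 22.2 [ 0.00026223 -0.07445923  0.07783636] [-3.92059563 -1.55475758 14.77818498]
24.425
```

View pics/g_s.png

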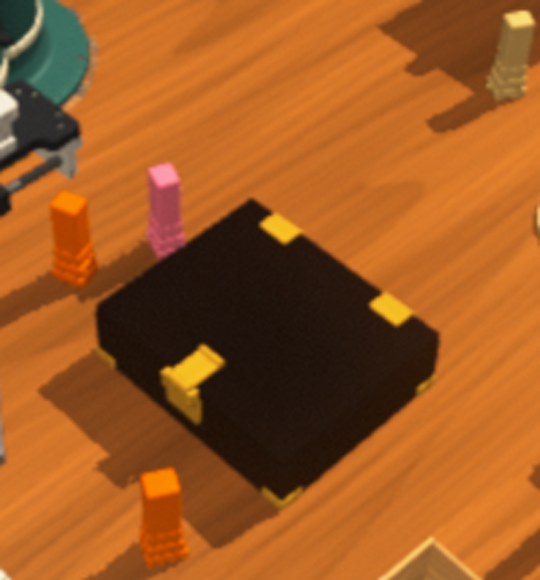

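View pics/g_scene.png

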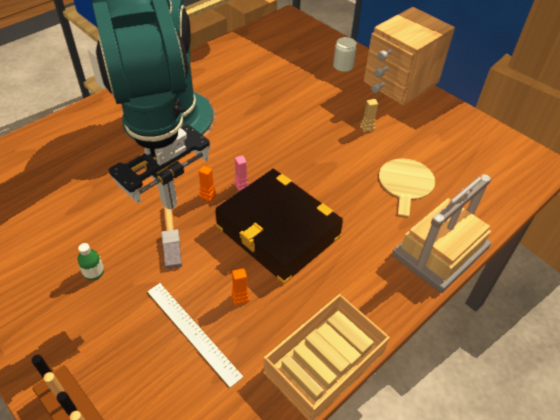

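The catch lies flat on the shut lid (scene (250,232)); the press stopped at tip z 0.078, the plate's expected top. The other things are where they were, and the arm is clear.

```bash
python3 - <<'E'
from h import *
s=sensors.read_state();print(s["eef_pos"],s["contact_force"])
order.job_done()
E
```

```text
[ 0.50690261 -0.3156702   0.27374897] [ 0.10007327  0.4154747  -0.07501711]
the job is handed in; nothing more can be done
```

The job is done and handed in at about 24.5 s of the 69 s allowed. Using only pushes with the closed fingers, I tipped the handle towards the case's +x, pushed the lid over and pressed it shut, then pushed the catch over and pressed it flat.

- **Handle:** pictures from both cameras showed it lying flat and straight in the front compartment before the lid closed over it. It can't be seen under the shut lid, so that was the last look at it.
- **Lid and catch:** pressing on the lid stopped at 72 mm, the height of the shut lid's top. Pressing on the catch stopped at 78 mm, the top of the plate lying flat. The last scene picture shows both closed.
- **Everything else:** in the last scene picture the other things on the counter look unmoved. The puck and square looked unmoved just before the lid closed. I compared these by eye and did not measure them.
- **Robot:** it finished clear of everything, with the tool force near zero. No check failed or disagreed, apart from one catch-corner measurement where the two views missed each other by 20 mm. I took the catch's position from the case frame instead.

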